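# Stand the toppled bookend up against the picture books

## Robot

A 7-joint arm with a two-finger parallel gripper is mounted at the origin on the work surface. World frame = base frame: x ahead of the robot, y to its left, z up, the work surface at z = 0. Lengths are in mm, angles in rad, forces in N, time in s.
With the tool pointing down it reaches from about 425 to 800 mm from the base axis. Payload 8.3 kg.
Tool frame: the origin (TCP) lies between the finger pads; the fingertips stand 17 mm ahead of it and the grasp point (between the pads) lies 2 mm behind it; z points along the fingers, y is the line along which they close (so a half turn about z gives the same grasp; the last joint's range is limited). The gripper opens to 85 mm and grips with 20 to 120 N. Pads are 22 mm wide; open, the fingers measure 114 mm over their backs; the gripper's body (76 mm by 85 mm) begins 54 mm behind the grasp point. The pads swing forward as they close: fully open they stand 13 mm farther back than shut.
Start: joints at [1.188, 0.383, 0.016, 1.37, -0.006, 1.388, -0.046], TCP at [196.522, -593.28, 226.879] pointing down, gripper open.
Joint ranges: [-2.95, 2.95], [-0.25, 2.06], [-1.52, 1.56], [0.18, 2.33], [-1.44, 4.58], [0.02, 2.06], [-3.01, 3.01]. Speed limits (rad/s): [2.39, 2.39, 3.01, 3.01, 3.14, 3.14, 3.14].

## Interface

Orientations are given as a unit quaternion [x, y, z, w].
In Python, from plant import r gives the robot as it stands.
- The arm moves only by the tool carry_out, never from a script. Its argument "plan" is a list of rows, each a list of 4 numbers: the shift along the tool's x, y, z in cm, then the turn about the tool's z in degrees. In form: [[x, y, z, spin], ...]. A call has exactly 5 rows; each row shifts and turns the commanded pose from where the row before left it, along the tool's axes as they then stand; what a row does not reach is not made up. A row lasts 1/8 s, in which the tool goes at most 62.5 mm and 10.7 degrees, less where a joint would pass 70% of its speed; a pose out of reach is approached as far as the arm can. A call is refused whole if a number of a shift passes 6.25 or a number of a turn 10.7, either way. A call with a gripper value outside its range is refused whole. "fingers" is the finger opening in cm, from 0 to 8.54, set as the call begins (left out, the last holds). The fingers move at their own pace and stop on an object; the grip force is fixed at half the most. Time passes only in rows, so rows that do not move let the fingers close, or fill a call up. It gives the time, the measured TCP pose, the force, the opening and the grip force at its end, in the units of the state.
- r.observe(): the state, without advancing time (a new reading comes with each control period).
- r.capture(name): name is "scene" or "top" or "wrist"; returns (picture, depth): 480x640x3 uint8, red, green, blue; 480x640 float32, mm along the optical axis (not along the pixel's ray), 0 where there is no reading.
- r.camera_model(name): a dict with "fx", "fy", "cx", "cy" (pixels), "D" ([k1, k2, p1, p2, k3] as OpenCV has them; the pictures are not rectified), "R" (3x3) and "t" (3): a world point X has camera coordinates R X + t. Camera axes: x right, y down, z forward; pixel columns grow to the right and rows downward; lengths in mm; the calibration is good to about 2 mm. A picture is of the moment at which its call begins: read the wrist's pose just before it. camera_model takes no time and is no camera call; for the wrist camera it gives the pose at the moment of the call.
- r.finish_job(): hands the job in; it is judged then, once.
The state is a dict: "time": time; "joint_positions": joint angles; "qvel": joint speeds; "tau": joint torques, N m; "position": TCP position; "tool_rot": TCP orientation; "ft_force": force on the tool from outside, world axes, zero at the start; "moment": the same for the moment, N m; "width": finger opening in mm; "grip_force": force on a finger pad.
Only numpy, scipy, OpenCV 4.12 (cv2) and the standard library are available. Lean on these libraries where they do the work, as an engineer would, in place of code of your own. Each camera call takes 0.05 s, during which the arm holds its last target. There are 200 camera calls.

## Task

The wooden dog bookend at the open end of the row of picture books has toppled over and lies on its back. Without gripping or lifting it, push on its foot plate to tip it back up onto its foot, then push it along the shelf until the back of its upright rests flat against the last book with its whole width on the cover. Leave the books standing and do not disturb the toys around them.

Things in the scene. Friction and masses are not known exactly. Their poses are not given: they have to be found in the camera images.
- bookend: Loose L-shaped wooden bookend, 90 mm wide (y), 0.45-0.7 kg, foot weighted; lies on its back, head towards the books. Origin: middle of the heel edge (back of upright meets underside of foot), at shelf height; it tips about it. x: heel to head, level at the start, straight up when standing. z: out of the back through the upright along the foot; up at the start, away from the books when standing.
- upright_back (a point): Point on the flat back of the bookend's upright, 60 mm from the heel, mid-width; axes as the bookend's. The back is the plane z = 0, on the shelf at the start. The upright is 20 mm thick and 130 mm from the foot's underside to the rounded head, with a dog face carved on the inner side.
- foot_inner (a point): Point on the inner face of the bookend's foot plate, 75 mm from the heel (75 mm above the shelf at the start), mid-width. The plate is 28 mm thick, 90 by 90 mm, and stands like a wall at the start. Pushed here away from the books with 1.5 to 3 N the bookend tips about its heel, passes its balance after some 35 degrees and falls onto its foot; below 55 mm it may slide instead.
- foot_end (a point): Centre of the free end face of the bookend's foot plate, 90 mm from the heel (top of the wall at the start; when standing, the end farthest from the books, 14 mm above the shelf; the plate is 28 mm high). Standing, the bookend slides under a push of 2 to 5 N here.
- book: The last, outermost picture book of the row, loose, blue cloth cover, standing upright: 28 mm thick (along its x), 150 mm deep (y), 185 mm high (z), 0.4 kg. Origin: centre of its underside. x axis: level, away from the bookend into the row. The fixed books start 2 mm behind it and carry it when it is pushed.
- book_face (a point): Centre of the lower edge of the book's outer cover (the cover that looks towards the bookend), at shelf height; axes as the book's. The cover reaches 75 mm to either side along y.
- row: The fixed row of four picture books (each 20 to 30 mm thick, 170 to 200 mm high, up to 150 mm deep, 102 mm along the row in all), with a matching bookend standing at its far end as it should. Fixed to the shelf. Origin: at shelf height in the middle of the row's near face (the one beside the loose book); x axis along the row, away from the loose book.
- car: Bystander: loose red toy car, 88 mm long, 44 mm wide, 47 mm high, some 12 cm or more past the place where the foot comes down, away from the books. Origin: centre of its underside. Leave alone.
- dog: Bystander: loose porcelain dog sitting on a 75 mm by 50 mm base, 104 mm high, beyond the bookend. Origin: centre of its underside. Leave alone.
- doll: Bystander: loose turned wooden doll, 50 mm across, 88 mm high, beyond the bookend. Origin: centre of its underside. Leave alone.
Not all that is in view belongs to the job. Of the things that look like the bookend, take the one that is farthest to the robot's left at the start.

How it is judged (in metres and radians):
On the way:
1. the bookend stands on its foot (angle between bookend's own x axis and vertical below 0.1 rad), for 0.2 s.
At the end, for the whole second after the job is handed in: The bookend stands upright on its foot (within 0.06 rad), at rest, the back of its upright against the loose book's cover: gap under 6 mm, face parallel within 0.08 rad, its middle within 35 mm of the middle of the cover; the loose book stands upright (within 0.05 rad) in its place in the row (angle between bookend's own x axis and vertical below 0.06 rad and height (world z) of bookend below 0.006 m and x of bookend in the frame of book_face between -0.006 and 0.004 m and y of bookend in the frame of book_face between -0.035 and 0.035 m and angle between the z axis of bookend and the x axis of book, either way round below 0.08 rad and angle between book's own z axis and vertical below 0.05 rad and horizontal distance between book and row below 0.03 m and linear speed of each of bookend, book below 0.01 m/s); the robot touches nothing.
It fails at once if the bookend is lifted or carried (heel more than 20 mm above the shelf) (height (world z) of bookend above 0.02 m).
It fails at once if the loose book is tipped or lifted (angle between book's own z axis and vertical above 0.2 rad or height (world z) of book above 0.015 m).
It fails at once if a toy (car, porcelain dog or wooden doll) is moved more than 15 mm (distance of any of car, dog, doll from where it was at the start of the episode above 0.015 m).
It also fails if it takes over 48 s, if anything falls off the work surface, if the arm or the gripper's body presses on something with over 40 N, if the wrist force passes 120 N, or if a joint passes its speed limit or range.

## Working session

There is one attempt and no reset: what is moved stays moved. The work goes in short steps, Python scripts to look and compute and a tool call to move; the robot and the scene stay as the last step left them, time stands still between calls to the robot, and variables do not carry over. Pictures are saved under pics/ and viewed, at most 10 in all, crops included, and the job is handed in when it is done.

Besides the shell and the picture viewer there is one more tool, called as name(argument=value, ...) on one line, values as JSON. carry_out: Moves the arm, as the interface text tells. Its arguments: {"type":"object","properties":{"plan":{"type":"array"},"fingers":{"type":"number"}},"required":["plan"]}

```bash
mkdir -p pics; python3 - <<'E'
from plant import r
import cv2,numpy as np
s=r.observe();print(s)
for n in("scene","top"):
    p,d=r.capture(n);cv2.imwrite(f"pics/{n}0.png",p[:,:,::-1]);np.savez(f"{n}0.npz",p=p,d=d)
    m=r.camera_model(n);print(n,{k:np.round(v,3).tolist() for k,v in m.items()},(d>0).mean())
E
```

```text
{'time': 0.0, 'joint_positions': array([ 1.18807208,  0.38426863,  0.01634306,  1.37118773, -0.0063001 ,
        1.38820901, -0.0465347 ]), 'qvel': array([-0.00069774, -0.00115152,  0.00158421,  0.00095429,  0.00113587,
        0.00101205, -0.00166561]), 'tau': array([-9.27757392e-04, -6.27607298e+01,  8.43634643e-01, -3.71830451e+01,
        1.65925361e-02,  1.41506389e-02, -9.78954517e-06]), 'position': array([ 196.38306518, -592.78617272,  225.84444787]), 'tool_rot': array([ 9.87236197e-01,  1.59259749e-01, -1.74766095e-04, -9.96740422e-04]), 'ft_force': array([0.03986203, 0.06815567, 0.26389234]), 'moment': array([-0.01375916, -0.01586503,  0.00672087]), 'grip_force': 0.0, 'width': 85.3651753213429}
scene {'fx': 438.225, 'fy': 438.225, 'cx': 315.7, 'cy': 242.276, 'D': [0.002, 0.0, 0.0, 0.0, 0.0], 'R': [[-0.146, 0.989, 0.004], [0.934, 0.139, -0.329], [-0.326, -0.045, -0.944]], 't': [71.22, -491.905, 1031.154]} 0.9959440104166667
top {'fx': 615.493, 'fy': 615.493, 'cx': 322.972, 'cy': 237.025, 'D': [-0.217, 0.0, 0.0, 0.0, 0.0], 'R': [[0.005, -1.0, -0.002], [-0.996, -0.005, -0.088], [0.088, 0.003, -0.996]], 't': [14.141, 524.147, 1145.627]} 0.9960579427083334
```

View pics/scene0.png

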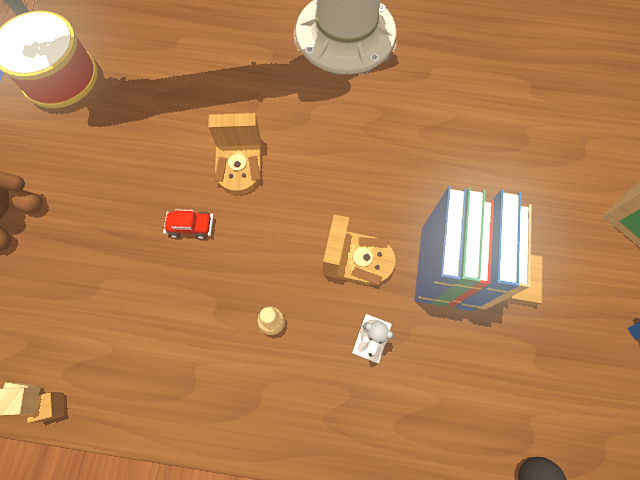

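View pics/top0.png

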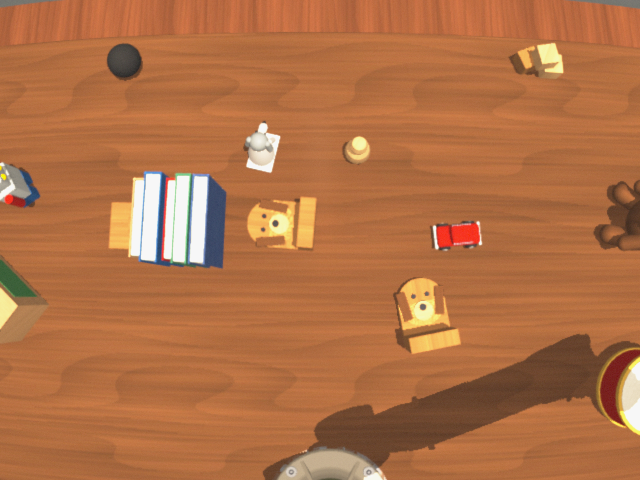

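The scene view shows these candidates for the bookend:
- **A**, lying by the books: scene (360,255), top (282,223).
- **B**, a second toppled one: scene (237,155), top (425,315).
- **C**, the fixed bookend standing at the row's far end: scene (535,275), top (120,225).

I choose A. It is the left-most loose one, and its head faces the blue book. The car (188,223), doll (270,320) and porcelain dog (375,338) are in the scene view.

```bash
cat > h.py <<'E'
import cv2,numpy as np
def cloud(d,m):
    K=np.array([[m["fx"],0,m["cx"]],[0,m["fy"],m["cy"]],[0,0,1]])
    v,u=np.mgrid[0:480,0:640]
    n=cv2.undistortPoints(np.stack([u,v],-1).reshape(-1,1,2).astype(float),K,np.array(m["D"])).reshape(480,640,2)
    C=np.dstack([n[...,0]*d,n[...,1]*d,d])
    return (C-np.array(m["t"]))@np.array(m["R"])
def box(P,s):
    if len(P)<10: print(s,"few");return
    c,wh,a=cv2.minAreaRect(P[:,:2].astype(np.float32)); b=cv2.boxPoints((c,wh,a))
    print(s,len(P),"c",np.round(c,1),"wh",np.round(wh,1),"a",round(a,1),"z",np.round(np.percentile(P[:,2],[5,50,95]),1)); print("   ",np.round(b).tolist())
E
python3 - <<'E'
from plant import r
from h import *
for n,reg in(("scene",dict(A=(300,200,400,300),bk=(405,180,475,320),car=(155,200,220,245),dog=(345,305,400,365),doll=(250,300,295,340))),("top",dict(A=(240,190,325,255),bk=(185,165,235,275),car=(425,215,490,255),dog=(240,118,285,175),doll=(340,130,375,168)))):
    z=np.load(n+"0.npz");W=cloud(z["d"],r.camera_model(n));p=z["p"]
    for k,(a,b,c,e) in reg.items():
        P=W[b:e,a:c].reshape(-1,3)
        print(n,k)
        if k=="A":
            box(P[(P[:,2]>82)],"wall top"); box(P[P[:,2]>10],"all"); box(P[(P[:,2]>12)&(P[:,2]<30)],"upright")
        elif k=="bk":
            box(P[P[:,2]>160],"tops")
            H=cv2.cvtColor(p,cv2.COLOR_RGB2HSV)[b:e,a:c].reshape(-1,3)
            blue=(H[:,0]>95)&(H[:,0]<125)&(H[:,1]>90)&(P[:,2]>15)&(P[:,2]<150)
            Q=P[blue];box(Q,"cover")
        else: box(P[P[:,2]>8],"body")
p=np.load("scene0.npz")["p"][185:325,305:505]
cv2.imwrite("pics/crop.png",cv2.resize(p[:,:,::-1],(800,560)))
E
```

```text
scene A
wall top 842 c [652.8  37.9] wh [ 29.1 304.6] a 86.8 z [ 88.3  90.7 812. ]
    [[500.0, 32.0], [804.0, 15.0], [806.0, 44.0], [502.0, 61.0]]
all 3320 c [655.8  86.5] wh [129.5 305.1] a 85.8 z [18.5 23.1 91.8]
    [[499.0, 33.0], [803.0, 11.0], [813.0, 140.0], [508.0, 162.0]]
upright 2328 c [549.5  94.6] wh [129.  92.] a 85.4 z [18.2 21.5 26.5]
    [[498.0, 34.0], [590.0, 27.0], [601.0, 155.0], [509.0, 163.0]]
scene bk
tops 3274 c [653.3 179.4] wh [111.6 392. ] a 64.3 z [168.3 182.8 190.7]
    [[453.0, 214.0], [806.0, 44.0], [854.0, 145.0], [501.0, 315.0]]
cover few
scene car
body 1166 c [ 635.2 -105.6] wh [444.1  92.9] a 53.1 z [16.8 31.1 48.8]
    [[465.0, -255.0], [539.0, -311.0], [806.0, 44.0], [731.0, 100.0]]
scene dog
body 1075 c [739.3 111.2] wh [ 59.9 179. ] a 63.2 z [  8.8  85.5 103.8]
    [[646.0, 125.0], [806.0, 44.0], [833.0, 98.0], [673.0, 178.0]]
scene doll
body 622 c [739.8  -6.2] wh [164.6  48.5] a 44.3 z [26.2 54.1 87.2]
    [[664.0, -46.0], [698.0, -81.0], [816.0, 34.0], [782.0, 69.0]]
top A
wall top 803 c [505.1  43.6] wh [172.8  42.4] a 6.1 z [86.4 90.1 94. 
[... 367 characters left out ...]
66.4] wh [301.8 131.1] a 45.0 z [170.6 182.3 190.5]
    [[329.0, 106.0], [421.0, 13.0], [635.0, 227.0], [542.0, 320.0]]
cover 1080 c [536.3 211.1] wh [ 26.1 148.8] a 78.6 z [ 24.2  89.5 144.4]
    [[461.0, 213.0], [607.0, 184.0], [612.0, 209.0], [466.0, 239.0]]
top car
body 1053 c [ 496.6 -132.6] wh [ 62.5 322.4] a 16.3 z [16.3 30.3 48.7]
    [[421.0, 13.0], [512.0, -296.0], [572.0, -279.0], [481.0, 31.0]]
top dog
body 1010 c [569.5  97.6] wh [331.9  76.5] a 16.7 z [  9.2  70.8 103.3]
    [[400.0, 87.0], [421.0, 13.0], [739.0, 109.0], [718.0, 182.0]]
top doll
body 545 c [568.9  -8.2] wh [ 49.2 293.9] a 72.2 z [25.2 52.6 86.6]
    [[421.0, 13.0], [701.0, -77.0], [716.0, -30.0], [437.0, 60.0]]
```

View pics/crop.png

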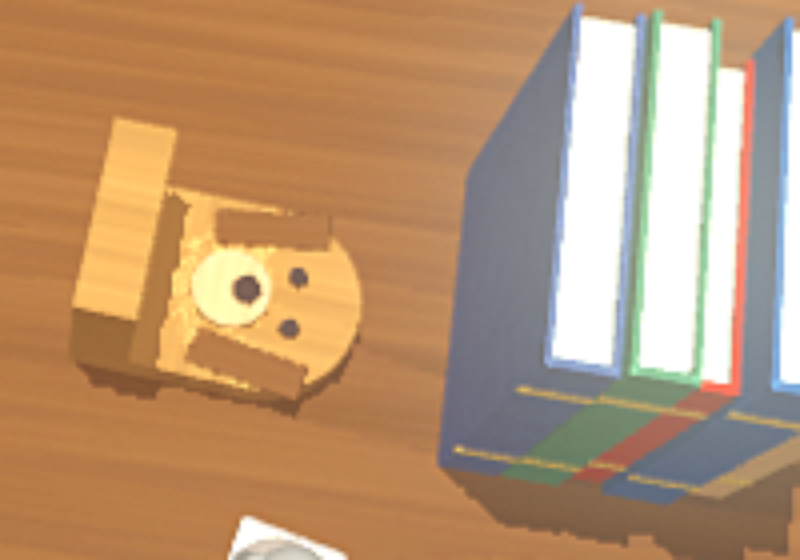

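The crop confirms A: the foot plate stands as a wall on the left and the dog face looks up, with its head towards the blue cover on the right. Next I drop the invalid depth pixels and fit the lines.

```bash
python3 - <<'E'
from plant import r
from h import *
for n,reg in(("scene",dict(A=(300,200,400,300),bk=(405,180,475,320),car=(155,200,220,245),dog=(345,305,400,365),doll=(250,300,295,340))),("top",dict(A=(240,190,325,255),bk=(185,165,235,275),dog=(240,118,285,175)))):
    z=np.load(n+"0.npz");W=cloud(z["d"],r.camera_model(n));p=z["p"]
    for k,(a,b,c,e) in reg.items():
        P=W[b:e,a:c].reshape(-1,3);P=P[P[:,2]<250];print(n,k)
        if k=="A": box(P[(P[:,2]>82)],"wall top")
        elif k=="bk":
            box(P[(P[:,2]>165)],"tops")
            # outer cover: smallest y side, z 20..150
            Q=P[(P[:,2]>20)&(P[:,2]<150)&(P[:,1]<240)&(P[:,1]>170)]
            for _ in range(4):
                A=np.c_[Q[:,0],Q[:,2],np.ones(len(Q))];s,*_=np.linalg.lstsq(A,Q[:,1],rcond=None);e_=Q[:,1]-A@s
                Q=Q[abs(e_)<max(3,np.std(e_)*1.5)]
            print("cover y=%.4f x + %.4f z + %.1f"%tuple(s),len(Q),"x range",np.percentile(Q[:,0],[0,1,99,100]).round(1),np.std(e_))
        else: box(P[P[:,2]>8],"body")
E
```

```text
scene A
wall top 797 c [546.1  43.7] wh [28.  90.5] a 85.8 z [88.2 90.6 92.6]
    [[500.0, 33.0], [590.0, 26.0], [592.0, 54.0], [502.0, 61.0]]
scene bk
tops 3123 c [540.2 232.3] wh [ 55.5 151.8] a 89.4 z [173.  182.9 190.2]
    [[464.0, 205.0], [616.0, 204.0], [616.0, 259.0], [465.0, 261.0]]
cover y=-0.0249 x + 0.0008 z + 219.6 1345 x range [464.  466.2 614.9 615.7] 0.5494383650298853
scene car
body 1152 c [ 531.5 -245.5] wh [51.7 91.4] a 6.7 z [16.8 31.  48.7]
    [[501.0, -203.0], [511.0, -294.0], [562.0, -288.0], [552.0, -197.0]]
scene dog
body 1063 c [696.5 131.4] wh [52.4 77.4] a 76.6 z [  8.8  85.  103.2]
    [[653.0, 115.0], [728.0, 97.0], [740.0, 148.0], [665.0, 166.0]]
scene doll
body 616 c [696.  -49.3] wh [40.4 48.7] a 41.4 z [26.2 53.  87. ]
    [[665.0, -44.0], [697.0, -81.0], [727.0, -54.0], [695.0, -18.0]]
top A
wall top 785 c [544.7  47.8] wh [28.1 90.6] a 85.9 z [86.3 90.1 93.5]
    [[498.0, 37.0], [589.0, 31.0], [591.0, 59.0], [500.0, 65.0]]
top bk
tops 2112 c [540.5 227.9] wh [ 41.1 150.1] a 89.0 z [173.8 182.3 190.1]
    [[465.0, 209.0], [615.0, 206.0], [616.0, 247.0], [466.0, 250.0]]
cover y=-0.0288 x + 0.0025 z + 225.3 1074 x range [465.2 466.4 613.8 614.6] 0.39680078403953023
top dog
body 996 c [695.1 134.5] wh [51.9 77.4] a 75.1 z [  9.2  69.  102.7]
    [[651.0, 119.0], [726.0, 99.0], [739.0, 150.0], [664.0, 170.0]]
```

```bash
cat > pl.py <<'E'
from plant import r
import numpy as np
from scipy.spatial.transform import Rotation as R
def st():
    s=r.observe();M=R.from_quat(s["tool_rot"]).as_matrix()
    print("t",round(s["time"],2),"p",s["position"].round(1),"yaw",round(np.degrees(np.arctan2(M[1,0],M[0,0])),2),"tilt",M[2].round(3),"F",s["ft_force"].round(1),"w",round(s["width"],1)); return s,M
def rows(target,yaw,n):
    s,M=st();y0=np.degrees(np.arctan2(M[1,0],M[0,0]));D=(np.array(target)-s["position"])/n;dy=(yaw-y0)/n
    for i in range(n):
        a=np.radians(y0+dy*i);x=np.array([np.cos(a),np.sin(a)]);yv=np.array([x[1],-x[0]])
        print([round(D[:2]@x/10,2),round(D[:2]@yv/10,2),round(-D[2]/10,2),round(-dy,2)])
E
python3 -c "
from pl import *
rows([548.7,92,226],85.8,15)"
```

```text
t 0.1 p [ 196.4 -592.9  226. ] yaw 18.33 tilt [ 0.    -0.002 -1.   ] F [0.4 1.1 0.7] w 85.9
[np.float64(3.67), np.float64(-3.6), np.float64(-0.0), np.float64(-4.5)]
[np.float64(3.94), np.float64(-3.3), np.float64(-0.0), np.float64(-4.5)]
[np.float64(4.18), np.float64(-2.98), np.float64(-0.0), np.float64(-4.5)]
[np.float64(4.4), np.float64(-2.64), np.float64(-0.0), np.float64(-4.5)]
[np.float64(4.6), np.float64(-2.29), np.float64(-0.0), np.float64(-4.5)]
[np.float64(4.76), np.float64(-1.92), np.float64(-0.0), np.float64(-4.5)]
[np.float64(4.9), np.float64(-1.54), np.float64(-0.0), np.float64(-4.5)]
[np.float64(5.0), np.float64(-1.15), np.float64(-0.0), np.float64(-4.5)]
[np.float64(5.08), np.float64(-0.76), np.float64(-0.0), np.float64(-4.5)]
[np.float64(5.12), np.float64(-0.36), np.float64(-0.0), np.float64(-4.5)]
[np.float64(5.13), np.float64(0.05), np.float64(-0.0), np.float64(-4.5)]
[np.float64(5.11), np.float64(0.45), np.float64(-0.0), np.float64(-4.5)]
[np.float64(5.06), np.float64(0.85), np.float64(-0.0), np.float64(-4.5)]
[np.float64(4.98), np.float64(1.24), np.float64(-0.0), np.float64(-4.5)]
[np.float64(4.87), np.float64(1.63), np.float64(-0.0), np.float64(-4.5)]
```

carry_out(plan=[[3.67, -3.6, 0, -4.5], [3.94, -3.3, 0, -4.5], [4.18, -2.98, 0, -4.5], [4.4, -2.64, 0, -4.5], [4.6, -2.29, 0, -4.5]], fingers=4.0)

```text
time: 0.72
position: [314.4, -363.1, 226.6]
tool_rot: [0.937, 0.35, -0.0, -0.0]
ft_force: [1.1, 0.2, 1.2]
width: 40.2
grip_force: 0.0
```

carry_out(plan=[[4.76, -1.92, 0, -4.5], [4.9, -1.54, 0, -4.5], [5.0, -1.15, 0, -4.5], [5.08, -0.76, 0, -4.5], [5.12, -0.36, 0, -4.5]])

```text
time: 1.35
position: [431.5, -135.0, 226.8]
tool_rot: [0.851, 0.526, -0.0, -0.0]
ft_force: [0.8, -1.1, -1.0]
width: 39.9
grip_force: 0.0
```

carry_out(plan=[[5.13, 0.05, 0, -4.5], [5.11, 0.45, 0, -4.5], [5.06, 0.85, 0, -4.5], [4.98, 1.24, 0, -4.5], [4.87, 1.63, 0, -4.5]])

```text
time: 1.98
position: [549.0, 92.9, 226.7]
tool_rot: [0.732, 0.682, -0.0, -0.0]
ft_force: [0.6, 0.2, 0.7]
width: 40.2
grip_force: 0.0
```

```bash
python3 -c "
from pl import *
import cv2
p,d=r.capture('wrist');cv2.imwrite('pics/w1.png',p[:,:,::-1])
rows([548.7,92,86],85.8,5)"
```

```text
t 2.02 p [549.7 100.4 226.3] yaw 86.56 tilt [ 0.004 -0.    -1.   ] F [-2.8  3.9  0.3] w 40.0
[np.float64(-0.17), np.float64(-0.01), np.float64(2.81), np.float64(0.15)]
[np.float64(-0.17), np.float64(-0.01), np.float64(2.81), np.float64(0.15)]
[np.float64(-0.17), np.float64(-0.01), np.float64(2.81), np.float64(0.15)]
[np.float64(-0.17), np.float64(-0.01), np.float64(2.81), np.float64(0.15)]
[np.float64(-0.17), np.float64(-0.01), np.float64(2.81), np.float64(0.15)]
```

View pics/w1.png

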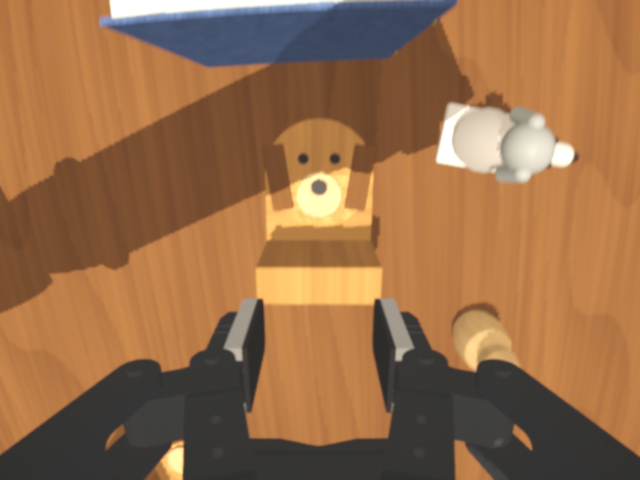

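The wrist view shows the dog face at (318,165), the wall top at (320,285) centred between the fingers (250 and 390), and the blue cover above at (290,30). The tool is well lined up, so I descend behind the wall.

carry_out(plan=[[0, 0, 3.5, 0], [0, 0, 3.5, 0], [0, 0, 3.5, 0], [0, 0, 3.5, 0], [0, 0, 0, 0]])

```text
time: 2.65
position: [546.2, 91.0, 84.2]
tool_rot: [0.732, 0.681, -0.002, -0.002]
ft_force: [0.0, 1.0, 0.8]
width: 40.1
grip_force: 0.0
```

```bash
python3 -c "
from pl import *
import cv2
p,d=r.capture('scene');cv2.imwrite('pics/s1.png',cv2.resize(p[150:350,250:500,::-1],(750,600)))
rows([548.7,92,86],85.8,5)"
```

```text
t 2.7 p [547.7  91.5  86.3] yaw 85.83 tilt [-0.    -0.003 -1.   ] F [0.8 0.9 0.7] w 40.1
[np.float64(0.01), np.float64(0.02), np.float64(0.01), np.float64(0.01)]
[np.float64(0.01), np.float64(0.02), np.float64(0.01), np.float64(0.01)]
[np.float64(0.01), np.float64(0.02), np.float64(0.01), np.float64(0.01)]
[np.float64(0.01), np.float64(0.02), np.float64(0.01), np.float64(0.01)]
[np.float64(0.01), np.float64(0.02), np.float64(0.01), np.float64(0.01)]
```

View pics/s1.png

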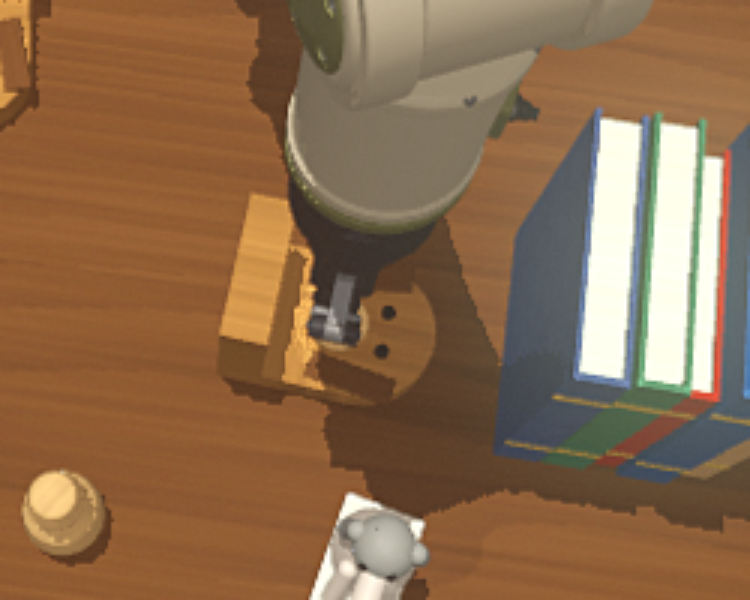

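The scene crop (3x) shows the finger at (338,310) inside the L, between the wall (262,270) and the books, and nothing is touched. I push the wall away from the books.

carry_out(plan=[[-0.7, 0, 0, 0], [-0.6, 0, 0, 0], [-0.5, 0, 0, 0], [-0.5, 0, 0, 0], [-0.5, 0, 0, 0]])

```text
time: 3.32
position: [546.5, 63.3, 87.1]
tool_rot: [0.732, 0.681, 0.0, 0.0]
ft_force: [-0.3, -0.4, -1.3]
width: 40.1
grip_force: 0.0
```

carry_out(plan=[[-0.6, 0, 0, 0], [-0.6, 0, 0, 0], [-0.6, 0, 0, 0], [-0.6, 0, 0, 0], [-0.6, 0, 0, 0]])

```text
time: 3.95
position: [544.3, 33.4, 86.9]
tool_rot: [0.732, 0.681, 0.0, -0.0]
ft_force: [0.1, 0.4, -0.3]
width: 39.6
grip_force: 0.0
```

```bash
python3 -c "
from pl import *
import cv2
p,d=r.capture('scene');cv2.imwrite('pics/s2.png',cv2.resize(p[150:350,250:500,::-1],(750,600)))
st()"
```

```text
t 4.0 p [544.3  32.3  86.9] yaw 85.76 tilt [-0.001 -0.    -1.   ] F [ 0.9 -1.5 -0.1] w 39.7
```

View pics/s2.png

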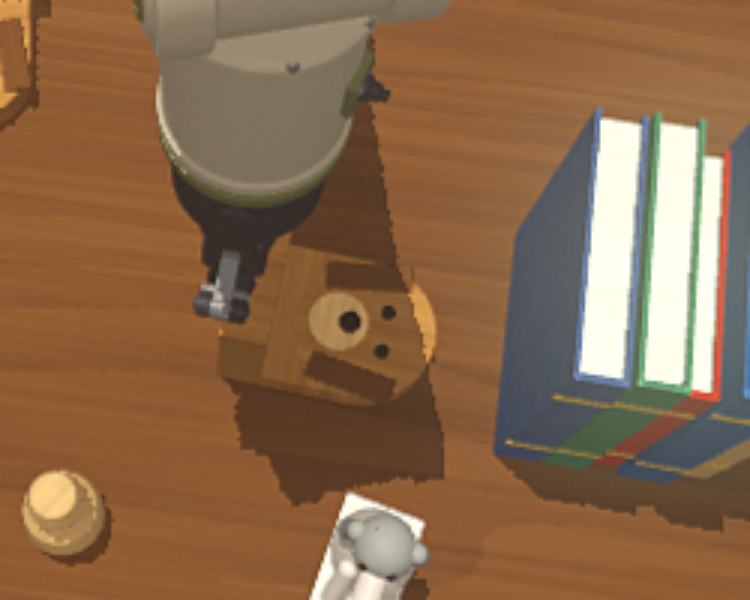

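The scene crop shows the bookend unmoved: its foot end face is still at (240,355) and its head at (430,320). The finger is now at (222,300), past the wall, with no force felt. I check the finger's true height by depth.

```bash
python3 -c "
from pl import *
from h import *
p,d=r.capture('scene');W=cloud(d,r.camera_model('scene'))
P=W[150:350,250:500]
for a,b in((222,310),(205,300),(240,312),(215,260),(240,360),(240,330),(280,280),(255,345),(340,320),(400,380)):
    print(a,b,P[b//3,a//3].round(0), p[150+b//3,250+a//3])
B=P.reshape(-1,3);c=p[150:350,250:500].reshape(-1,3).astype(int)
k=(B[:,2]>8)&(B[:,2]<140)&(c[:,0]-c[:,2]>40)&(B[:,0]<620)&(B[:,1]<190)&(B[:,0]>480)
box(B[k],'wood');box(B[k&(B[:,2]>60)],'high')
p,d=r.capture('top');cv2.imwrite('pics/t2.png',cv2.resize(p[150:300,200:400,::-1],(800,600)))
st()"
```

```text
222 310 [608.  29. 197.] [117 113 109]
205 300 [605.  20. 198.] [96 91 87]
240 312 [607.  38. 192.] [63 57 57]
215 260 [586.  22. 205.] [55 45 41]
240 360 [590.  41.  46.] [110  75  41]
240 330 [585.  39.  90.] [135  90  50]
280 280 [552.  57.  92.] [125  83  44]
255 345 [591.  49.  84.] [107  71  38]
340 320 [549.  99.  28.] [75 55 39]
400 380 [580. 140.  19.] [137  91  50]
wood 2779 c [549.8  94.4] wh [128.7  92. ] a 85.2 z [18.1 22.1 90.9]
    [[499.0, 34.0], [590.0, 26.0], [601.0, 155.0], [509.0, 162.0]]
high 411 c [553.9  43.3] wh [27.6 75. ] a 85.8 z [68.2 90.3 92.5]
    [[515.0, 32.0], [590.0, 27.0], [592.0, 54.0], [517.0, 60.0]]
t 4.1 p [544.4  33.4  86.9] yaw 85.78 tilt [-0.  0. -1.] F [-0.7  0.2  0.7] w 40.4
```

View pics/t2.png

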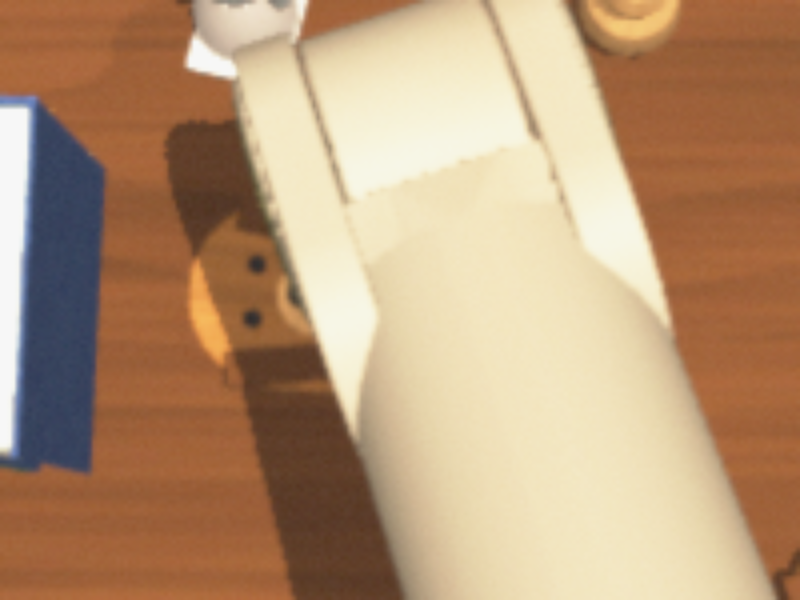

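The top crop shows the arm covering the foot and the head still at (215,300), so the bookend has not moved. I measure the fingertips with the wrist depth.

```bash
python3 -c "
from pl import *
from h import *
m=r.camera_model('wrist');s,M=st()
p,d=r.capture('wrist');W=cloud(d,m)
cv2.imwrite('pics/w2.png',p[:,:,::-1])
print('cam',(-np.array(m['R']).T@np.array(m['t'])).round(0))
for u,v in((250,310),(240,340),(250,380),(390,310),(400,350),(320,330),(320,380),(320,300),(320,250),(320,420)): print(u,v,W[v,u].round(0),p[v,u])
"
```

```text
t 4.1 p [544.4  33.4  86.9] yaw 85.78 tilt [-0.  0. -1.] F [-0.7  0.2  0.7] w 40.4
cam [551. 107. 234.]
250 310 [524.  46. 107.] [171 162 150]
240 340 [524.  47. 127.] [171 162 149]
250 380 [525.  34. 129.] [52 51 48]
390 310 [570.  43. 107.] [171 163 149]
400 350 [569.  42. 131.] [202 193 178]
320 330 [542. -21.   1.] [198 134  78]
320 380 [540. -58.   0.] [198 133  77]
320 300 [546.  40.  90.] [186 129  71]
320 250 [548.  60.  89.] [160 110  61]
320 420 [537. -89.   1.] [200 136  79]
```

View pics/w2.png

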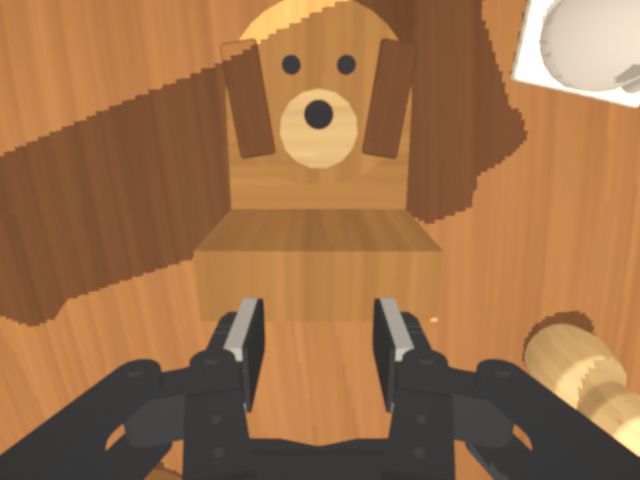

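The wrist view shows the pads at (252,300) and (388,300) above the wall top (320,285). The pads read about z 107, so the tips went over the wall. I take the lowest finger point.

```bash
python3 -c "
from pl import *
from h import *
m=r.camera_model('wrist');s,M=st()
p,d=r.capture('wrist');W=cloud(d,m)
print([W[v,256].round(0).tolist() for v in range(292,330,4)])
print([W[v,382].round(0).tolist() for v in range(292,330,4)])
for o in((200,270),(370,440)):
    P=W[290:420,o[0]:o[1]].reshape(-1,3);c=p[290:420,o[0]:o[1]].reshape(-1,3).astype(int)
    k=(abs(c[:,0]-c[:,2])<30)&(P[:,2]>20);Q=P[k]
    print(np.percentile(Q[:,2],[0,1,5]).round(0),np.percentile(Q[:,1],[1,99]).round(0),np.percentile(Q[:,0],[1,99]).round(0))
"
```

```text
t 4.15 p [544.4  33.8  87. ] yaw 85.81 tilt [ 0.  0. -1.] F [-0.3  0.1  0.6] w 40.4
[[523.0, 46.0, 91.0], [523.0, 44.0, 90.0], [524.0, 47.0, 99.0], [525.0, 46.0, 102.0], [526.0, 47.0, 107.0], [526.0, 47.0, 110.0], [526.0, 46.0, 111.0], [526.0, 45.0, 111.0], [526.0, 44.0, 112.0], [526.0, 43.0, 113.0]]
[[570.0, 42.0, 90.0], [569.0, 41.0, 91.0], [568.0, 43.0, 99.0], [568.0, 44.0, 103.0], [567.0, 43.0, 105.0], [567.0, 44.0, 109.0], [566.0, 44.0, 111.0], [566.0, 44.0, 115.0], [566.0, 43.0, 116.0], [566.0, 42.0, 117.0]]
[ 96.  99. 104.] [27. 53.] [513. 531.]
[ 95.  99. 105.] [24. 50.] [562. 578.]
```

The tips are about 11 mm behind the TCP reading at this opening, not ahead of it. I go up, back over the wall, and come down 26 mm lower.

carry_out(plan=[[0, 0, -1.5, 0], [2.5, 0, 0, 0], [3.5, 0.1, 0, 0], [0, 0, 2.0, 0], [0, 0, 2.1, 0]])

```text
time: 4.82
position: [550.5, 94.7, 61.9]
tool_rot: [0.732, 0.681, 0.001, 0.001]
ft_force: [-0.1, -0.9, -0.5]
width: 39.9
grip_force: 0.0
```

```bash
python3 -c "
from pl import *
from h import *
m=r.camera_model('wrist');s,M=st()
p,d=r.capture('wrist');W=cloud(d,m)
for o in((200,270),(370,440)):
    P=W[290:420,o[0]:o[1]].reshape(-1,3);c=p[290:420,o[0]:o[1]].reshape(-1,3).astype(int)
    k=(abs(c[:,0]-c[:,2])<30)&(P[:,2]>20);Q=P[k]
    print(np.percentile(Q[:,2],[0,1,5]).round(0),np.percentile(Q[:,1],[1,99]).round(0),np.percentile(Q[:,0],[1,99]).round(0))
st()
"
```

```text
t 4.83 p [550.5  94.7  61.9] yaw 85.91 tilt [ 0.001  0.002 -1.   ] F [-0.1 -0.9 -0.5] w 39.9
[71. 74. 79.] [ 88. 114.] [519. 537.]
[71. 75. 80.] [ 85. 111.] [567. 584.]
t 4.88 p [548.6  93.8  58.8] yaw 85.88 tilt [-0.    -0.002 -1.   ] F [-1.5 -0.  -2.2] w 39.7
```

carry_out(plan=[[-0.8, 0, 0, 0], [-0.6, 0, 0, 0], [-0.5, 0, 0, 0], [-0.5, 0, 0, 0], [-0.5, 0, 0, 0]])

```text
time: 5.5
position: [547.9, 64.9, 61.4]
tool_rot: [0.732, 0.681, 0.001, 0.0]
ft_force: [0.0, 2.3, 2.7]
width: 40.0
grip_force: 1.0
```

carry_out(plan=[[-0.5, 0, 0, 0], [-0.5, 0, 0, 0], [-0.5, 0, 0, 0], [-0.5, 0, 0, 0], [-0.2, 0, 0, 0]])

```text
time: 6.12
position: [545.8, 42.0, 60.7]
tool_rot: [0.733, 0.681, -0.0, -0.0]
ft_force: [-0.2, 0.5, 0.5]
width: 39.9
grip_force: 0.3
```

```bash
cat > bk.py <<'E'
from pl import *
from h import *
def bk(n='scene',reg=(600,)):
    p,d=r.capture(n);W=cloud(d,r.camera_model(n)).reshape(-1,3);H=cv2.cvtColor(p,cv2.COLOR_RGB2HSV).reshape(-1,3).astype(int)
    k=(W[:,2]>8)&(W[:,2]<150)&(W[:,0]<630)&(W[:,0]>470)&(W[:,1]<200)&(W[:,1]>-110)&(H[:,1]>100)&(H[:,0]<30)
    Q=W[k];box(Q,n+' all')
    for a,b in((8,34),(34,60),(60,85),(85,110),(110,150)): 
        q=Q[(Q[:,2]>=a)&(Q[:,2]<b)]
        if len(q)>10: print((a,b),len(q),'x',np.percentile(q[:,0],[1,50,99]).round(),'y',np.percentile(q[:,1],[1,50,99]).round())
    return p
E
python3 -c "
from bk import *
st();bk()"
```

```text
t 6.12 p [545.8  42.   60.7] yaw 85.79 tilt [-0. -0. -1.] F [-0.2  0.5  0.5] w 39.9
scene all 3010 c [553.7  68.5] wh [ 97.1 158.4] a 1.7 z [32.6 57.  90.5]
    [[503.0, 146.0], [507.0, -12.0], [605.0, -9.0], [600.0, 149.0]]
(8, 34) 205 x [541. 589. 594.] y [15. 50. 89.]
(34, 60) 1521 x [507. 561. 595.] y [ 13.  85. 145.]
(60, 85) 868 x [508. 558. 595.] y [ -8. 119. 143.]
(85, 110) 404 x [526. 564. 589.] y [-6.  8. 20.]
(110, 150) 12 x [569. 574. 600.] y [22. 25. 55.]
```

The bookend is tipping, at about 25 to 30 degrees. I keep going past the balance point.

carry_out(plan=[[-0.8, 0, 0, 0], [-0.8, 0, 0, 0], [-1.2, 0, 0, 0], [-1.5, 0, 0, 0], [-1.5, 0, 0, 0]])

```text
time: 6.8
position: [541.6, -16.7, 60.9]
tool_rot: [0.733, 0.681, -0.0, 0.0]
ft_force: [0.1, -0.3, 0.3]
width: 39.9
grip_force: 0.0
```

carry_out(plan=[[-1.5, 0, 0, 0], [-1.2, 0, 0, 0], [-0.5, 0, 0, 0], [0, 0, 0, 0], [0, 0, 0, 0]])

```text
time: 7.42
position: [539.5, -46.3, 61.0]
tool_rot: [0.732, 0.681, 0.0, -0.0]
ft_force: [0.5, -0.2, -0.2]
width: 39.8
grip_force: 0.0
```

```bash
python3 -c "
from bk import *
st();p=bk();bk('top')
cv2.imwrite('pics/s3.png',cv2.resize(p[150:350,250:500,::-1],(750,600)))"
```

```text
t 7.42 p [539.5 -46.3  61. ] yaw 85.88 tilt [ 0.  0. -1.] F [ 0.5 -0.2 -0.2] w 39.8
scene all 2218 c [547.7 -17.5] wh [ 94.6 105.2] a 85.9 z [ 23.5  29.8 129.5]
    [[492.0, -61.0], [597.0, -68.0], [604.0, 26.0], [499.0, 33.0]]
(8, 34) 1357 x [498. 554. 589.] y [-60. -22.  29.]
(34, 60) 65 x [503. 588. 590.] y [ 7. 23. 33.]
(60, 85) 97 x [505. 587. 590.] y [-37.  19.  33.]
(85, 110) 175 x [499. 583. 589.] y [ 5. 17. 33.]
(110, 150) 524 x [508. 552. 582.] y [-37.  20.  31.]
top all 1156 c [548.4  58.4] wh [170.5  92.5] a 81.6 z [ 25.4 103.4 130.3]
    [[490.0, -19.0], [582.0, -33.0], [607.0, 136.0], [515.0, 149.0]]
(8, 34) 432 x [495. 518. 579.] y [-18.   1.  27.]
(34, 60) 13 x [497. 498. 558.] y [-17.  24.  37.]
(60, 85) 51 x [497. 537. 568.] y [ 7. 11. 36.]
(85, 110) 173 x [497. 530. 587.] y [ 9. 17. 36.]
(110, 150) 487 x [506. 541. 580.] y [13. 23. 35.]
```

View pics/s3.png

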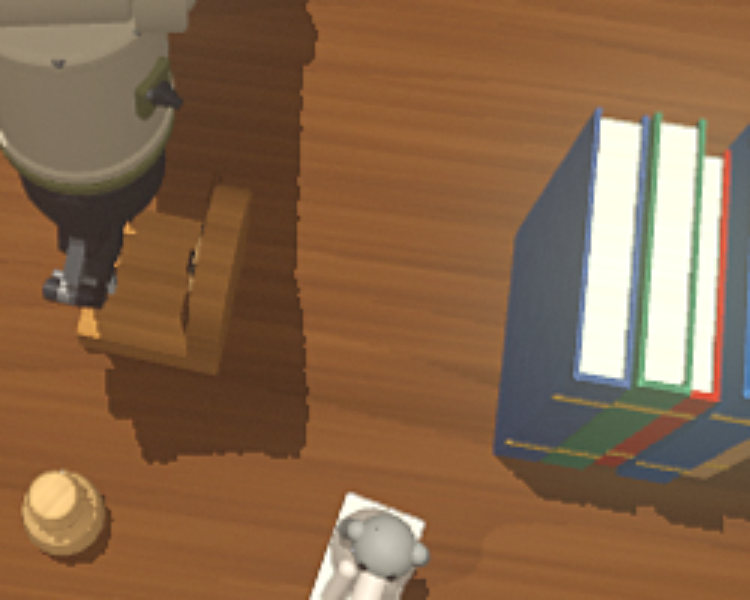

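The bookend stands on its foot: the upright is at (215,280), the foot plate at (150,290), and the toys are untouched. I move behind the foot end and go down.

carry_out(plan=[[-2.5, 0, 0, 0], [-2.2, 0, 0, 0], [0, 0, 2.5, 0], [0, 0, 2.5, 0], [0, 0, 0, 0]])

```text
time: 8.15
position: [534.5, -93.3, 9.3]
tool_rot: [0.732, 0.681, -0.001, -0.002]
ft_force: [-0.3, 0.8, -0.3]
width: 39.7
grip_force: 0.0
```

```bash
cat > tip.py <<'E'
from pl import *
from h import *
def tip():
    m=r.camera_model('wrist');st()
    p,d=r.capture('wrist');W=cloud(d,m)
    for o in((200,270),(370,440)):
        P=W[290:420,o[0]:o[1]].reshape(-1,3);c=p[290:420,o[0]:o[1]].reshape(-1,3).astype(int)
        k=(abs(c[:,0]-c[:,2])<30)&(P[:,2]>5);Q=P[k]
        print('tip z',np.percentile(Q[:,2],[1,5]).round(),'y',np.percentile(Q[:,1],[1,99]).round(),'x',np.percentile(Q[:,0],[1,99]).round())
    w=cv2.cvtColor(p,cv2.COLOR_RGB2HSV).reshape(-1,3).astype(int);W=W.reshape(-1,3)
    Q=W[(w[:,1]>80)&(W[:,2]>22)&(W[:,2]<33)&(W[:,0]>480)&(W[:,0]<620)];box(Q,'foot top')
E
python3 -c "
from tip import *
tip()"
```

```text
t 8.15 p [534.5 -93.3   9.3] yaw 85.86 tilt [ 0.001 -0.004 -1.   ] F [-0.3  0.8 -0.3] w 39.7
tip z [21. 26.] y [-100.  -74.] x [504. 522.]
tip z [21. 26.] y [-103.  -77.] x [552. 568.]
foot top 72226 c [539.4 -46. ] wh [117.  91.] a 85.8 z [27.3 28.4 29.5]
    [[490.0, -101.0], [580.0, -108.0], [589.0, 9.0], [498.0, 16.0]]
```

carry_out(plan=[[0, 0.1, 0.9, 0], [0.8, 0, 0, 0], [0.7, 0, 0, 0], [0.8, 0, 0, -0.5], [0.8, 0, 0, -0.5]])

```text
time: 8.82
position: [539.5, -63.1, 2.3]
tool_rot: [0.726, 0.687, -0.0, 0.001]
ft_force: [0.8, -2.8, 1.9]
width: 39.9
grip_force: 1.6
```

carry_out(plan=[[1.0, 0, 0, -0.5], [1.0, 0, 0, -0.5], [1.0, 0, 0, -0.5], [1.0, 0, 0, -0.2], [1.0, 0, 0, 0]])

```text
time: 9.45
position: [541.1, -12.4, 1.9]
tool_rot: [0.716, 0.698, -0.0, -0.0]
ft_force: [-0.2, -2.9, 2.1]
width: 40.0
grip_force: 1.8
```

```bash
python3 -c "
from bk import *
st();bk();bk('top');from tip import tip;tip()"
```

```text
t 9.45 p [541.1 -12.4   1.9] yaw 88.53 tilt [ 0. -0. -1.] F [-0.2 -2.9  2.1] w 40.0
scene all 2435 c [548.5  24.2] wh [104.3 143.6] a 13.8 z [ 25.3  29.6 129.5]
    [[481.0, 82.0], [515.0, -58.0], [616.0, -33.0], [582.0, 106.0]]
(8, 34) 1538 x [497. 552. 587.] y [-2. 35. 78.]
(34, 60) 53 x [567. 586. 587.] y [-28.  73.  85.]
(60, 85) 100 x [515. 578. 587.] y [-31.  66.  85.]
(85, 110) 207 x [497. 581. 608.] y [-30.  67.  86.]
(110, 150) 537 x [506. 551. 579.] y [-36.  76.  87.]
top all 1463 c [532.8  98.1] wh [ 98.  136.5] a 8.2 z [ 24.6  66.3 129.7]
    [[475.0, 159.0], [494.0, 24.0], [591.0, 38.0], [572.0, 173.0]]
(8, 34) 709 x [494. 522. 583.] y [26. 56. 81.]
(34, 60) 20 x [495. 497. 554.] y [60. 74. 91.]
(60, 85) 78 x [495. 535. 580.] y [65. 70. 89.]
(85, 110) 173 x [496. 533. 585.] y [68. 74. 91.]
(110, 150) 483 x [504. 540. 578.] y [70. 81. 91.]
t 9.55 p [540.9 -10.7   1.8] yaw 88.66 tilt [ 0.002 -0.    -1.   ] F [ 0.5  0.4 -0.6] w 40.2
tip z [16. 24.] y [-18.   8.] x [510. 527.]
tip z [17. 25.] y [-19.   7.] x [557. 575.]
foot top 66186 c [540.5  24.3] wh [92.1 91. ] a 88.4 z [27.4 28.4 29.4]
    [[494.0, -20.0], [585.0, -23.0], [587.0, 69.0], [496.0, 72.0]]
```

It is sliding well, aligned at about 88.4 degrees, with about 117 mm left.

carry_out(plan=[[1.0, 0, 0, 0], [1.0, 0, 0, 0], [1.0, 0, 0, 0], [1.0, 0, 0, 0], [1.0, 0, 0, 0]])

```text
time: 10.22
position: [542.4, 37.7, 1.9]
tool_rot: [0.716, 0.698, 0.0, -0.0]
ft_force: [0.8, -2.6, -1.5]
width: 39.9
grip_force: 0.9
```

carry_out(plan=[[1.0, 0, 0, 0], [1.0, 0, 0, 0], [1.0, 0, 0, 0], [1.0, 0, 0, 0], [0.8, 0, 0, 0]])

```text
time: 10.85
position: [543.7, 85.6, 2.0]
tool_rot: [0.716, 0.698, 0.0, -0.0]
ft_force: [-0.5, -2.3, -1.1]
width: 40.3
grip_force: 1.0
```

carry_out(plan=[[0.4, 0, 0, 0], [0.4, 0, 0, 0], [0.3, 0, 0, 0], [0.2, 0, 0, 0], [0.2, 0, 0, 0]])

```text
time: 11.48
position: [544.2, 99.7, 2.0]
tool_rot: [0.716, 0.698, 0.0, 0.0]
ft_force: [-0.1, -3.6, 0.8]
width: 40.1
grip_force: 1.5
```

```bash
cat > gap.py <<'E'
from bk import *
def gap():
    st()
    for n in('scene','top'):
        p,d=r.capture(n);W=cloud(d,r.camera_model(n)).reshape(-1,3);H=cv2.cvtColor(p,cv2.COLOR_RGB2HSV).reshape(-1,3).astype(int)
        k=(W[:,0]<630)&(W[:,0]>450)&(W[:,1]<260)&(W[:,1]>100)
        w=k&(H[:,0]<25)&(H[:,1]>80)&(W[:,2]>112)&(W[:,2]<135)&(W[:,1]<215); q=W[w]
        print(n,'upright top',len(q),'x',np.percentile(q[:,0],[1,99]).round(1),'y',np.percentile(q[:,1],[1,50,95,99]).round(1))
        b=k&(H[:,0]>95)&(H[:,0]<125)&(H[:,1]>80)&(W[:,2]>30)&(W[:,2]<192)&(W[:,1]<225);q=W[b]
        if len(q)>50: print('  blue',len(q),'y',np.percentile(q[:,1],[1,5,50]).round(1))
        box(W[k&(W[:,2]>165)&(W[:,2]<200)],'  tops')
E
python3 -c "
from gap import *
gap()"
```

```text
t 11.47 p [544.2  99.7   2. ] yaw 88.51 tilt [-0.  0. -1.] F [-0.1 -3.6  0.8] w 40.1
scene upright top 550 x [511.1 581. ] y [178.1 187.2 197.6 198.5]
  blue 105 y [204.8 205.6 208.2]
  tops 3722 c [540.6 180.4] wh [159.1 151.5] a 90.0 z [172.9 184.3 190.4]
    [[465.0, 101.0], [616.0, 101.0], [616.0, 260.0], [465.0, 260.0]]
top upright top 306 x [508.3 561.7] y [182.5 194.1 202.6 203.3]
  blue 864 y [206.9 208.3 210.7]
  tops 2843 c [540.7 233. ] wh [ 54.  150.9] a 90.0 z [176.5 183.8 190. ]
    [[465.0, 206.0], [616.0, 206.0], [616.0, 260.0], [465.0, 260.0]]
```

About 6 mm left. I creep and watch the force.

carry_out(plan=[[0.15, 0, 0, 0], [0.15, 0, 0, 0], [0.1, 0, 0, 0], [0.1, 0, 0, 0], [0, 0, 0, 0]])

```text
time: 12.2
position: [544.2, 105.1, 2.0]
tool_rot: [0.716, 0.698, 0.0, -0.0]
ft_force: [-0.7, -2.4, 2.9]
width: 39.7
grip_force: 1.3
```

carry_out(plan=[[0.1, 0, 0, 0], [0.1, 0, 0, 0], [0, 0, 0, 0], [0, 0, 0, 0], [0, 0, 0, 0]])

```text
time: 12.82
position: [544.3, 106.9, 2.0]
tool_rot: [0.716, 0.698, 0.0, -0.0]
ft_force: [-0.4, -2.8, 2.3]
width: 40.0
grip_force: 1.7
```

```bash
python3 -c "
from gap import *
gap()"
```

```text
t 12.82 p [544.3 106.9   2. ] yaw 88.52 tilt [ 0.  0. -1.] F [-0.4 -2.8  2.3] w 40.0
scene upright top 562 x [510.1 580.8] y [185.4 194.9 205.2 206.4]
  blue 90 y [205.6 205.7 208.1]
  tops 3719 c [540.1 180.5] wh [159.5 151.1] a 89.6 z [172.  184.6 190.5]
    [[464.0, 101.0], [615.0, 100.0], [616.0, 260.0], [465.0, 261.0]]
top upright top 284 x [508.4 558. ] y [189.6 201.6 209.7 210.3]
  blue 598 y [206.9 209.2 211.2]
  tops 2802 c [540.5 234.2] wh [ 53.8 149.9] a 89.1 z [177.3 183.7 189.9]
    [[465.0, 209.0], [615.0, 206.0], [616.0, 260.0], [466.0, 262.0]]
```

carry_out(plan=[[0.1, 0, 0, 0], [0.1, 0, 0, 0], [0, 0, 0, 0], [0, 0, 0, 0], [0, 0, 0, 0]])

```text
time: 13.55
position: [544.4, 108.0, 2.0]
tool_rot: [0.716, 0.698, -0.0, 0.0]
ft_force: [0.1, -5.7, 3.1]
width: 40.2
grip_force: 2.9
```

carry_out(plan=[[0.1, 0, 0, 0], [0.05, 0, 0, 0], [0, 0, 0, 0], [0, 0, 0, 0], [0, 0, 0, 0]])

```text
time: 14.18
position: [544.4, 108.8, 1.9]
tool_rot: [0.717, 0.698, -0.001, 0.001]
ft_force: [-1.2, -7.8, 5.0]
width: 40.0
grip_force: 3.9
```

The force rose to 7.8 N, so the bookend is seated against the book. I back off and check.

carry_out(plan=[[-0.3, 0, 0, 0], [-1.0, 0, 0, 0], [-2.0, 0, 0, 0], [-3.0, 0, 0, 0], [-3.0, 0, 0, 0]])

```text
time: 14.8
position: [541.7, 16.8, 1.8]
tool_rot: [0.716, 0.698, 0.0, -0.0]
ft_force: [-0.2, -0.0, 0.2]
width: 40.2
grip_force: 0.0
```

carry_out(plan=[[-3.0, 0, 0, 0], [0, 0, -5, 0], [0, 0, -5, 0], [-4, 0, -5, 0], [-4, 0, 0, 0]])

```text
time: 15.42
position: [541.7, -91.9, 155.2]
tool_rot: [0.715, 0.699, 0.002, 0.003]
ft_force: [-0.4, -0.3, 0.0]
width: 40.0
grip_force: 0.0
```

```bash
python3 -c "
from gap import *
gap()
p,d=r.capture('scene');cv2.imwrite('pics/s4.png',cv2.resize(p[150:350,290:540,::-1],(750,600)))
W=cloud(d,r.camera_model('scene')).reshape(-1,3);H=cv2.cvtColor(p,cv2.COLOR_RGB2HSV).reshape(-1,3).astype(int)
k=(H[:,0]<25)&(H[:,1]>80)&(W[:,0]<630)&(W[:,0]>450)&(W[:,1]>90)&(W[:,1]<205)&(W[:,2]>22)&(W[:,2]<33);box(W[k],'foot')"
```

```text
t 15.43 p [541.7 -91.9 155.2] yaw 88.65 tilt [-0.001  0.008 -1.   ] F [-0.4 -0.3  0. ] w 40.0
scene upright top 561 x [509.8 580.3] y [187.1 196.7 207.3 208.3]
  blue 105 y [207.2 207.7 210. ]
  tops 3583 c [540.2 233.7] wh [ 54.  151.4] a 89.3 z [173.6 184.7 190.4]
    [[464.0, 208.0], [616.0, 206.0], [616.0, 260.0], [465.0, 262.0]]
top upright top 515 x [510.  579.6] y [190.4 200.7 210.7 212. ]
  blue 823 y [208.5 209.4 212.3]
  tops 2745 c [540.7 234.9] wh [ 51.9 150.4] a 89.1 z [177.  183.9 189.9]
    [[465.0, 210.0], [615.0, 208.0], [616.0, 260.0], [466.0, 262.0]]
foot 1782 c [544.4 161.4] wh [87.7 91.5] a 88.8 z [26.  28.5 30.7]
    [[498.0, 118.0], [589.0, 117.0], [591.0, 204.0], [500.0, 206.0]]
```

View pics/s4.png

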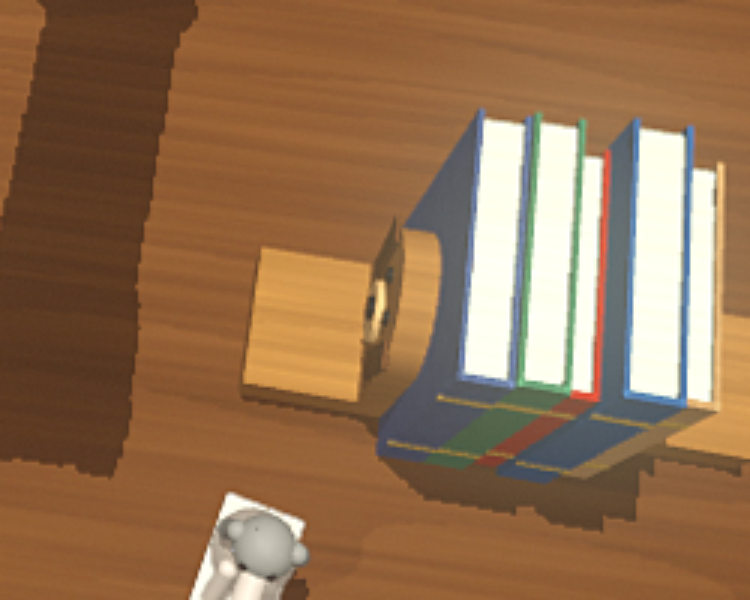

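The bookend (400,310) stands flush against the blue cover and within its width. Yaw is about 88.8 degrees against about 89 for the cover, the lateral offset is about 4 mm, the books are upright, and the arm is clear. I hand it in.

```bash
python3 -c "
from plant import r
print(r.finish_job())"
```

```text
the job is handed in; nothing more can be done
None
```

I tipped the bookend back onto its foot, pushed it until its back rested flat against the blue book, and handed the job in; the judge returned no verdict, but my last measurements put it inside the limits (about 4 mm off the cover's middle, nearly parallel, books upright), and the toys were not touched.

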